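Hold the spring clip open around the tab of an index card

ROBOT

A 6-joint arm with a two-finger parallel gripper is mounted at the origin on the work surface. World frame = base frame: x ahead of the robot, y to its left, z up, the work surface at z = 0. Lengths are in mm, angles in rad, forces in N, time in s.
With the tool pointing down it reaches from about 275 to 750 mm from the base axis. Payload 10.2 kg.
Tool frame: the origin (TCP) lies at the very end of the fingers, on their centre line; the grasp point (between the pads) lies 19 mm behind it; z points along the fingers, y is the line along which they close (so a half turn about z gives the same grasp; the last joint's range is limited). The gripper opens to 85 mm and grips with 20 to 120 N. Pads are 22 mm wide; open, the fingers measure 114 mm over their backs; the gripper's body (76 mm by 85 mm) begins 54 mm behind the grasp point. The pads swing forward as they close: fully open they stand 13 mm farther back than shut.
Start: joints at [-1.325, 0.313, 1.498, -0, 1.331, -0.223], TCP at [237.192, -468.371, 231.294] pointing down, gripper open.
Joint ranges: [-2.94, 2.94], [-0.97, 2.17], [0.19, 2.56], [-1.23, 4.37], [0.02, 3.11], [-2.88, 2.88]. Speed limits (rad/s): [2.39, 2.39, 3.01, 3.14, 3.14, 3.14].

INTERFACE

Orientations are given as a unit quaternion [w, x, y, z].
In Python, from rig import * gives the robot as it stands. The module is installed in compiled form; this text tells all that it offers.
- The arm moves only by the shell command python3 -m crank 'ROWS' [FORCE]. ROWS is JSON, a list that holds one entry, the list of rows, each a list of 7 numbers: the shift along the tool's x, y, z in units of 25 mm (1.0 is 25 mm), then the turn, a rotation vector about the tool's x, y, z in units of 8 degrees (1.0 is 8 degrees), then the finger opening in mm, from 0 to 85.4. A call has exactly 8 rows; each row shifts and turns the commanded pose from where the row before left it, along the tool's axes as they then stand; what a row does not reach is not made up. A row lasts 1/10 s, in which the tool goes at most 50 mm and 8.59 degrees, less where a joint would pass 70% of its speed; a pose out of reach is approached as far as the arm can. A call is refused whole if a number of a shift passes 1 or a number of a turn 1, either way. A call with a gripper value outside its range is refused whole. The fingers move at their own pace and stop on an object; FORCE is the grip in N (left out, the last holds). Time passes only in rows, so rows that do not move let the fingers close, or fill a call up. It gives the time, the measured TCP pose, the force, the opening and the grip force at its end, in the units of the state.
- sense(): the state, without advancing time (a new reading comes with each control period).
- capture(name): name is "scene" or "side" or "wrist"; returns the picture (480x640x3 uint8, blue, green, red); there is no depth.
- camera_model(name): a dict with "fx", "fy", "cx", "cy" (pixels), "world_from_camera" (4x4, takes a point from camera to world coordinates); the wrist camera has in their place "T_tool_cam" (4x4, takes a point from camera to tool coordinates, whose origin is the TCP and whose axes are the flange's). Camera axes: x right, y up, looking along -z (the intrinsics and any distortion apply to the point x, -y, -z); pixel columns grow to the right and rows downward; lengths in mm; the calibration is good to about 2 mm. A picture is of the moment at which its call begins: read the wrist's pose just before it. camera_model takes no time and is no camera call.
- finish_job(): hands the job in; it is judged then, once.
The state is a dict: "time_s": time; "joints": joint angles; "dq": joint speeds; "tau": joint torques, N m; "eef_pos": TCP position; "ee_rot": TCP orientation; "force": force on the tool from outside, world axes, zero at the start; "wrist_torque": the same for the moment, N m; "grip_width": opening from 0.0 (shut) to 1.0 (fully open); "grip_force": force on a finger pad.
Only numpy, scipy, OpenCV 4.12 (cv2) and the standard library are available. Lean on these libraries where they do the work, as an engineer would, in place of code of your own. Each camera call takes 0.05 s, during which the arm holds its last target. There are 200 camera calls.

TASK

In the archive, take the steel spring clip off its wooden rail by squeezing its handles together, and bring it, jaws down, over the tabbed index card. Finish while still holding it squeezed wide open around the middle of the tab's top edge, with one jaw about a centimetre or more down each face and the clip touching the card nowhere, so that a contents sheet can be slipped in; do not let go. Never press or clamp the clip on the card, and leave the rail, the card stands, the hand stamp and the tape roll where they stand.

Things in the scene. Friction and masses are not known exactly. Their poses are not given: they have to be found in the camera images.
- clip: bare steel spring clip, 90 g, like a big bulldog clip, 36 mm wide. Origin on its pivot (dark 11 mm rod), y along the pivot, z up to the handles; jaws down, 41 mm long. Starts clamped astride the rail's strip, parallel to it, pivot 24 mm above the strip's top. Frame fixed to the half with bar_a and lip_a, so it leans by half the jaw angle as the clip opens
- bar_a (a point): middle of the 8 mm round bar, parallel to y, that ends the handle on the clip's -x side, 45 mm above the pivot. The handles form a V; squeeze the two bars together along x: 58 mm over their outsides at the start, 28 mm at the stop
- bar_b (a point): the same on the +x side, on the other half
- clip_jaw (a joint): angle between the clip's halves (rad): 0 as parked, lips 6 mm apart; grows as the handles are squeezed; -0.085 shut, 0.62 stop (lips 27 mm apart). About 36 mm more lip gap and 45 mm less handle width per rad. The spring closes it: squeezing at the bars takes about 6 N at 0 and 14 N at the stop.
- lip_a (a point): middle of the inner face of the flat lip (10 mm high, 3 mm thick, 36 mm wide) that ends the jaw under bar_a, on the -x side, 36 mm below the pivot; the jaws bulge outward between pivot and lips
- lip_b (a point): middle of the inner face of the lip on the +x side, under bar_b, on the other half
- rail: wooden rail, loose but heavy (1.5 kg): base 70 x 150 x 16 mm with an upright strip 6 mm thick, 140 mm long, its top 70 mm above the table. Origin under the centre, y along the strip, z up
- tab_card: index card of stiff board 4 mm thick standing upright in a dark steel foot 80 x 130 mm (1.5 kg in all, loose). The card is 116 mm wide and 100 mm high above the table, with a tab 54 mm wide in the middle that rises to 130 mm. Origin under the centre, x through the card, y along its width, z up
- tab_top (a point): middle of the tab's top edge, 130 mm above the table; axes as tab_card
- plain_card: bystander: the same foot and card without a tab, top 100 mm above the table; same axes
- stamp: bystander: wooden hand stamp, 40 mm across, 72 mm high, standing; origin under its centre
- tape: bystander: roll of card-coloured tape lying flat, 90 mm across, 24 mm high; origin under its centre

How it is judged:
By the outcome, as a careful person would: the job done as asked, in the order asked, and still so for the second after the job is handed in, while the arm keeps its last pose, push and grip.
It also fails if it takes over 40 s, if anything falls off the work surface, if the arm or the gripper's body presses on something with over 40 N, if the wrist force passes 120 N, or if a joint passes its speed limit or range.

## Working session

There is one attempt and no reset: what is moved stays moved. The work goes in short steps, Python scripts to look and compute and a shell command to move; the robot and the scene stay as the last step left them, time stands still between calls to the robot, and variables do not carry over. Pictures are saved under pics/ and viewed, at most 10 in all, crops included, and the job is handed in when it is done.

```bash
mkdir -p pics
cat > h.py <<'E'
from rig import *
import numpy as np, cv2
from scipy.spatial.transform import Rotation as R
def snap(n,f):
    s=sense(); im=capture(n); cv2.imwrite('pics/'+f,im); return s,im
E
python3 - <<'E'
from h import *
s,a=snap("scene","a.png"); s,b=snap("side","b.png")
for n in("scene","side","wrist"):
    m=camera_model(n); print(n,{k:(np.round(v,3).tolist() if not isinstance(v,float) else v) for k,v in m.items()})
s=sense();print(s)
E
```

```text
scene {'fx': 523.9461632590028, 'fy': 523.9461632590028, 'cx': 323.8165772970697, 'cy': 240.68339301329024, 'world_from_camera': [[0.15, -0.819, 0.554, 1130.302], [0.989, 0.123, -0.086, -65.241], [0.002, 0.56, 0.828, 935.184], [0.0, 0.0, 0.0, 1.0]]}
side {'fx': 595.1482790958001, 'fy': 595.1482790958001, 'cx': 316.4647590357786, 'cy': 246.4782529352467, 'world_from_camera': [[-1.0, 0.014, -0.021, 557.472], [-0.024, -0.722, 0.691, 847.675], [-0.006, 0.691, 0.722, 949.407], [0.0, 0.0, 0.0, 1.0]]}
wrist {'fx': 372.36121128807906, 'fy': 372.36121128807906, 'cx': 321.7796353772631, 'cy': 236.29997693200454, 'T_tool_cam': [[0.0, 0.964, 0.265, 66.737], [1.0, -0.0, 0.0, 0.654], [0.0, 0.265, -0.964, -142.291], [0.0, 0.0, 0.0, 1.0]]}
{'time_s': 0.1, 'joints': array([-1.32535507e+00,  3.13370292e-01,  1.49835706e+00, -3.78986293e-05,
        1.33101330e+00, -2.23387767e-01]), 'dq': array([ 0.00122123, -0.00190855, -0.0027804 , -0.00060761, -0.00031084,
       -0.00106347]), 'tau': array([ 2.78814885e-03, -4.12899756e+01, -2.60141963e+01, -1.86516390e-04,
        3.04158224e-03,  2.46229277e-06]), 'eef_pos': array([ 237.14490939, -468.12524994,  230.80598702]), 'ee_rot': array([-5.73764876e-04,  9.72649293e-01,  2.32277898e-01, -2.47327131e-05]), 'force': array([ 0.76588673, -0.18874874,  0.43009582]), 'wrist_torque': array([ 0.0611656 , -0.03767206,  0.02987738]), 'grip_force': 0.0, 'grip_width': 1.0030543076246043}
```

View pics/a.png

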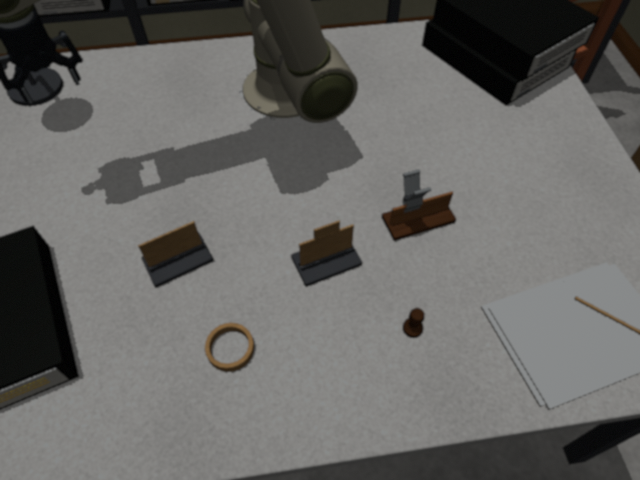

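View pics/b.png

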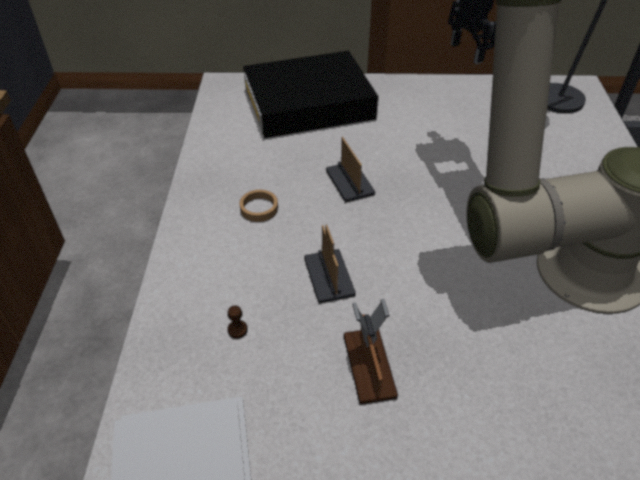

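The scene view shows the rail and clip near (415,205), the tabbed card near (327,250), and the plain card near (175,252). In the side view they are at (370,340), (330,265) and (350,175). I'll enlarge these.

Run:
```python
import cv2,numpy as np
a=cv2.imread('pics/a.png');b=cv2.imread('pics/b.png')
g=lambda i:np.clip(i.astype(float)*1.6,0,255).astype('uint8')
c=cv2.resize(g(a[160:285,285:465]),None,fx=4.4,fy=4.4,interpolation=cv2.INTER_CUBIC)
cv2.imwrite('pics/a2.png',c)
c=cv2.resize(g(b[220:410,295:405]),None,fx=3.15,fy=3.15,interpolation=cv2.INTER_CUBIC)
d=cv2.resize(g(b[290:410,335:405]),None,fx=4.9,fy=4.9,interpolation=cv2.INTER_CUBIC)
o=np.zeros((599,700,3),'uint8');o[:c.shape[0],:c.shape[1]]=c;o[:d.shape[0],350:350+d.shape[1]]=d[:599,:350]
cv2.imwrite('pics/b2.png',o);print(c.shape,d.shape)
```

```text
(598, 346, 3) (588, 343, 3)
```

View pics/a2.png

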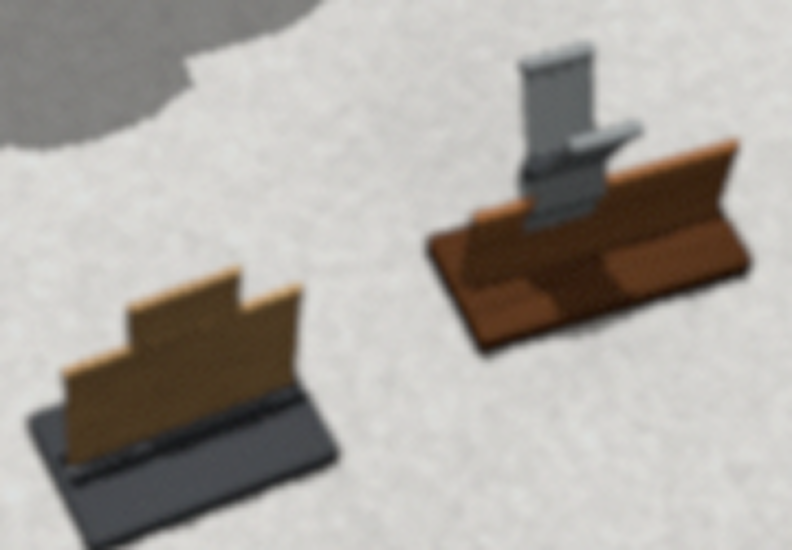

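View pics/b2.png

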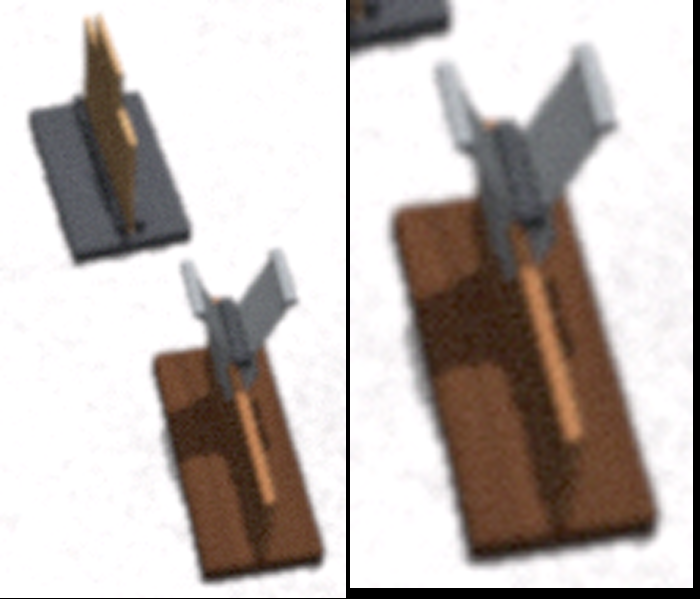

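```bash
cat > fit.py <<'E'
from h import *
from scipy.optimize import least_squares
M={n:camera_model(n) for n in("scene","side")}
def proj(n,P):
    m=M[n];T=np.linalg.inv(m["world_from_camera"]);p=T[:3,:3]@P+T[:3,3]
    return np.array([m["cx"]+m["fx"]*p[0]/-p[2],m["cy"]-m["fy"]*p[1]/-p[2]])
A=lambda u,v:(285+u/4.4,160+v/4.4)
C=lambda u,v:(295+u/3.15,220+v/3.15)
D=lambda u,v:(335+(u-350)/4.9,290+v/4.9)
def fit(obs,x0,name):
    def W(p,L): c,s=np.cos(p[2]),np.sin(p[2]);L=[f(p) if callable(f) else f for f in L];return np.array([p[0]+c*L[0]-s*L[1],p[1]+s*L[0]+c*L[1],L[2]])
    f=lambda p:np.concatenate([proj(n,W(p,L))-uv for n,uv,L in obs])
    r=least_squares(f,x0,loss='soft_l1');print(name,np.round(r.x,3));print(np.round(r.fun.reshape(-1,2),1).tolist());return r.x
if __name__=="__main__":
    k=lambda p:p[3]
    rail=[("scene",A(430,238),(-35,-75,16)),("scene",A(483,345),(35,-75,16)),("scene",A(748,262),(35,75,16)),
     ("scene",A(475,215),(0,-70,70)),("scene",A(737,145),(0,70,70)),
     ("side",D(570,438),(0,70,70)),("side",D(475,550),(35,75,16)),("side",D(655,520),(-35,75,16)),("side",D(397,210),(35,-75,16)),
     ("scene",A(556,56),(-25,k,139)),("scene",A(605,136),(25,k,139)),("side",D(452,102),(25,k,139)),("side",D(596,86),(-25,k,139))]
    fit(rail,[450,150,-.1,-30],"rail,s")
    z=lambda p:p[3]
    def F(x,y): return (x,y,z)
    card=[("scene",A(128,308),(0,-27,130)),("scene",A(240,271),(0,27,130)),("scene",A(65,373),(0,-58,100)),("scene",A(300,290),(0,58,100)),
     ("side",C(121,75),(0,27,130)),("side",C(132,142),(0,58,100)),("side",C(95,15),(0,-27,130)),
     ("scene",A(30,417),F(-40,-65)),("scene",A(92,545),F(40,-65)),("scene",A(338,452),F(40,65)),
     ("side",C(32,115),F(40,-65)),("side",C(77,257),F(40,65)),("side",C(188,235),F(-40,65)),("side",C(140,95),F(-40,-65))]
    fit(card,[550,0,-.1,10],"card,footz")
    pl=[("scene",(140,243),(0,-58,100)),("scene",(196,225),(0,58,100)),("scene",(155,282),(40,-65,12)),("scene",(212,258),(40,65,12)),
     ("side",(373,192),(-40,65,12)),("side",(349,199),(40,65,12))]
    fit(pl,[500,-300,-.1],"plain")
E
python3 fit.py
```

```text
rail,s [480.964 246.607 -24.946 -26.532]
[[-1.4, -1.6], [-0.6, -1.1], [2.3, -0.9], [-0.4, 0.0], [0.4, -1.3], [0.3, 0.7], [-1.6, -0.2], [0.9, -0.1], [-2.2, -0.9], [-0.1, 0.2], [-0.6, 0.2], [-0.3, 1.0], [-1.1, 0.4]]
card,footz [556.925  29.608   6.551   9.343]
[[-0.2, -0.4], [0.4, -1.4], [-0.5, -0.8], [0.6, -1.8], [-0.6, -0.1], [-0.1, 0.8], [0.6, -0.1], [-1.4, -0.2], [-0.6, 1.3], [1.2, 0.2], [-2.1, -0.4], [-1.8, 0.6], [1.2, -0.0], [-0.6, -0.7]]
plain [ 5.05364e+02 -2.75956e+02  3.39000e-01]
[[-1.4, 0.2], [-0.1, -4.7], [-1.3, 1.4], [2.3, -0.2], [3.3, 1.1], [-4.3, 1.2]]
```

```bash
python3 -m crank '[[[0,0,0,0,0,-1,85],[0,0,0,0,0,-1,85],[0,0,0,0,0,-1,85],[0,0,0,0,0,-1,85],[0,0,0,0,0,-1,85],[0,0,0,0,0,-1,85],[0,0,0,0,0,-1,85],[0,0,0,0,0,-1,85]]]'
python3 -m crank '[[[0,0,0,0,0,-0.61,85],[0,0,0,0,0,-0.61,85],[0.5,0.3,0,0,0,0,85],[1,0.59,0,0,0,0,85],[1,0.59,0,0,0,0,85],[1,0.59,0,0,0,0,85],[1,0.59,0,0,0,0,85],[1,0.59,0,0,0,0,85]]]'
python3 -m crank '[[[1,0.59,0,0,0,0,85],[1,0.59,0,0,0,0,85],[1,0.59,0,0,0,0,85],[1,0.59,0,0,0,0,85],[1,0.59,0,0,0,0,85],[1,0.59,0,0,0,0,85],[1,0.59,0,0,0,0,85],[1,0.59,0,0,0,0,85]]]'
python3 -m crank '[[[1,0.59,0,0,0,0,85],[1,0.59,0,0,0,0,85],[1,0.59,0,0,0,0,85],[1,0.59,0,0,0,0,85],[1,0.59,0,0,0,0,85],[1,0.59,0,0,0,0,85],[1,0.59,0,0,0,0,85],[1,0.59,0,0,0,0,85]]]'
```

```text
time_s: 0.9
eef_pos: [237.2, -468.2, 231.0]
ee_rot: [-0.0, 0.7, 0.714, 0.0]
force: [0.2, 0.3, -1.1]
grip_width: 0.994
grip_force: 0.0
time_s: 1.7
eef_pos: [292.0, -316.1, 231.1]
ee_rot: [-0.0, 0.64, 0.769, 0.0]
force: [-0.2, 0.3, 0.1]
grip_width: 0.996
grip_force: 0.0
time_s: 2.5
eef_pos: [370.5, -97.9, 231.2]
ee_rot: [-0.0, 0.64, 0.769, 0.0]
force: [-0.3, -0.3, -0.8]
grip_width: 0.997
grip_force: 0.0
time_s: 3.3
eef_pos: [449.3, 120.2, 231.2]
ee_rot: [-0.0, 0.639, 0.769, -0.0]
force: [-0.2, -0.5, -0.6]
grip_width: 0.996
grip_force: 0.0
```

```bash
python3 -m crank '[[[0.8,0.48,0,0,0,0,85],[0.8,0.48,0,0,0,0,85],[0.8,0.48,0,0,0,0,85],[0.7,0.42,0,0,0,0,85],[0.5,0.3,0,0,0,0,85],[0.07,0.08,0,0,0,0,85],[0,0,0,0,0,0,85],[0,0,0,0,0,0,85]]]'
python3 - <<'E'
from h import *
s,im=snap("wrist","w1.png"); print(s["eef_pos"],s["ee_rot"],s["joints"][5])
E
```

```text
time_s: 4.1
eef_pos: [487.7, 218.4, 231.3]
ee_rot: [-0.0, 0.639, 0.769, -0.0]
force: [-0.2, 0.1, 0.4]
grip_width: 0.997
grip_force: 0.0
[487.65447703 218.44794115 231.33139306] [-3.06227747e-05  6.39042970e-01  7.69171024e-01 -1.27413672e-04] 0.01753958052518964
```

View pics/w1.png

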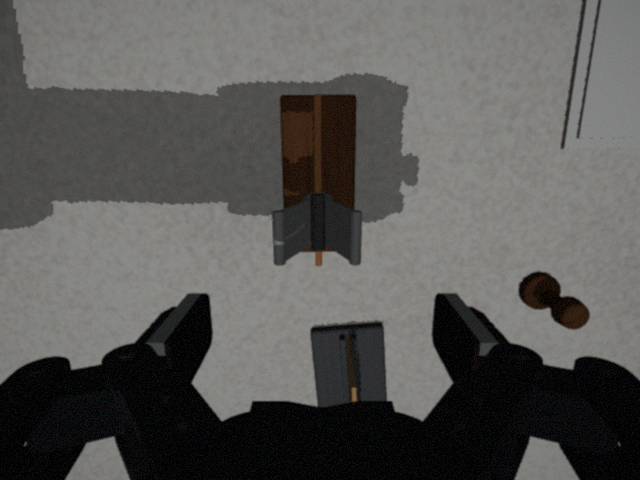

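The wrist view shows the clip between the bars at (277,238) and (357,238), the pivot at (317,220), and the strip vertical at column 318. The yaw is therefore aligned.

```bash
cat >> h.py <<'E'
def wpix(s,u,v,z):
    "pixel in wrist picture -> tool-frame and world point at world height z"
    m=camera_model("wrist");T=m["T_tool_cam"];d=T[:3,:3]@np.array([(u-m["cx"])/m["fx"],-(v-m["cy"])/m["fy"],-1.])
    q=s["ee_rot"];Rw=R.from_quat(np.r_[q[1:],q[0]]).as_matrix();o=s["eef_pos"]+Rw@T[:3,3];w=Rw@d
    P=o+w*(z-o[2])/w[2];return np.round(Rw.T@(P-s["eef_pos"]),1),np.round(P,1)
E
python3 - <<'E'
from h import *
s=sense()
for u,v,z in((277,238,139),(357,238,139),(317,220,94),(318,98,70),(319,262,70),(348,327,9),(354,390,100)): print(u,v,*wpix(s,u,v,z))
E
```

```text
277 238 [  0.8 -29.3  92.4] [458.8 213.7 139. ]
357 238 [ 0.8 23.1 92.4] [510.3 223.3 139. ]
317 220 [  2.6  -3.7 137.4] [483.7 220.2  94. ]
318 98 [ 93.1  -2.9 161.4] [467.8 309.3  70. ]
319 262 [-39.9  -2.4 161.4] [492.7 178.6  70. ]
348 327 [-136.    28.6  222.4] [540.8  89.9   9. ]
354 390 [-145.7   27.8  131.4] [541.7  80.2 100. ]
```

```bash
python3 -m crank '[[[0.06,-0.11,0.3,0,0,0,85],[0,0,0.7,0,0,0,85],[0,0,0.9,0,0,0,85],[0,0,0.9,0,0,0,85],[0,0,0.9,0,0,0,80],[0,0,0.6,0,0,0,75],[0,0,0.25,0,0,0,70],[0,0,0,0,0,0,66]]]' 40
python3 - <<'E'
from h import *
s,im=snap("wrist","w2.png"); print(s["eef_pos"],s["grip_width"]*85.4,s["force"])
E
```

```text
time_s: 4.95
eef_pos: [484.6, 219.6, 116.9]
ee_rot: [-0.0, 0.639, 0.769, -0.001]
force: [-0.7, -0.7, -1.1]
grip_width: 0.776
grip_force: 0.0
[484.62162965 219.58317437 116.93462932] 66.24077826800387 [-0.71489833 -0.69411662 -1.109747  ]
```

View pics/w2.png

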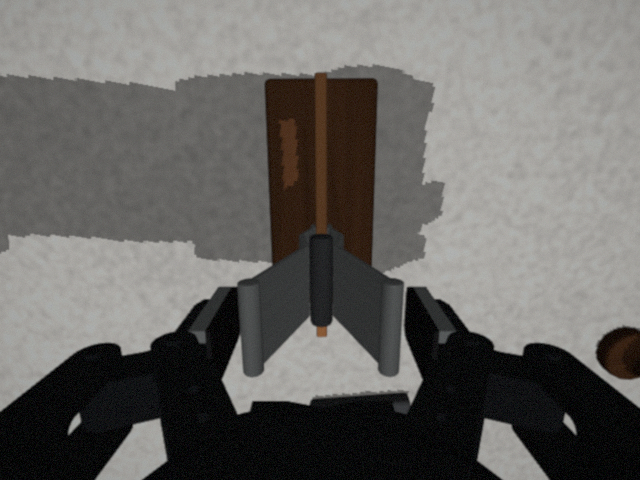

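The fingers straddle the clip evenly, with pad edges at columns 237 and 406 and bars at 239 and 403. I'll squeeze now, rising slightly to follow the bars.

```bash
python3 -m crank '[[[0,0,0,0,0,0,62],[0,0,0,0,0,0,58],[0,0,-0.05,0,0,0,53],[0,0,-0.05,0,0,0,48],[0,0,-0.05,0,0,0,43],[0,0,-0.05,0,0,0,38],[0,0,-0.05,0,0,0,33],[0,0,-0.05,0,0,0,27]]]' 40
python3 -m crank '[[[0,0,0,0,0,0,26],[0,0,0,0,0,0,26],[0,0,0,0,0,0,26],[0,0,0,0,0,0,26],[0,0,0,0,0,0,26],[0,0,0,0,0,0,26],[0,0,0,0,0,0,26],[0,0,0,0,0,0,26]]]' 40
python3 - <<'E'
from h import *
s,im=snap("wrist","w3.png"); print(s["eef_pos"],s["grip_width"]*85.4,s["force"])
b=capture("side"); cv2.imwrite('pics/b3.png',b)
c=cv2.resize(im[200:420,200:440],None,fx=1.6,fy=1.6,interpolation=cv2.INTER_CUBIC)
d=cv2.resize(b[270:410,320:420],None,fx=4,fy=4,interpolation=cv2.INTER_CUBIC)
o=np.zeros((560,790,3),'uint8');o[:c.shape[0],:c.shape[1]]=c;o[:,390:]=d
cv2.imwrite('pics/c3.png',np.clip(o*1.6,0,255).astype('uint8'))
E
```

```text
time_s: 5.8
eef_pos: [485.1, 219.8, 125.1]
ee_rot: [-0.0, 0.639, 0.77, -0.0]
force: [-0.7, -0.0, -0.8]
grip_width: 0.324
grip_force: 14.6
time_s: 6.6
eef_pos: [485.1, 219.9, 125.1]
ee_rot: [0.0, 0.639, 0.77, 0.0]
force: [-0.1, 0.9, 0.0]
grip_width: 0.309
grip_force: 28.0
[485.11229401 219.86991218 125.0560183 ] 26.419463290150386 [-0.06946858  0.91406079  0.0428007 ]
```

View pics/c3.png

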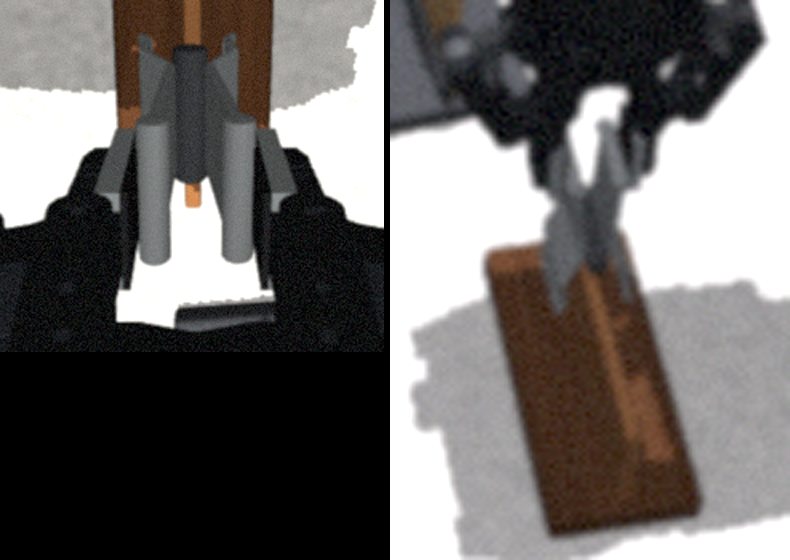

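The clip is squeezed against its stop and stands symmetrically astride the strip with the lips clear. I'll lift it and carry it over.

```bash
python3 -m crank '[[[0,0,0,0,0,0,24],[0,0,-0.2,0,0,0,24],[0,0,-0.6,0,0,0,24],[0,0,-1,0,0,0,24],[0,0,-1,0,0,0,24],[0,0,-1,0,0,0,24],[0,0,-1,0,0,0,24],[0,0,-0.4,0,0,0,24]]]' 45
python3 -m crank '[[[0,0,0,0,0,-0.3,24],[0,0,0,0,0,-0.29,24],[-0.2,0.02,0,0,0,0,24],[-0.5,0.05,0,0,0,0,24],[-0.9,0.08,0,0,0,0,24],[-0.9,0.08,0,0,0,0,24],[-0.9,0.08,0,0,0,0,24],[-0.9,0.08,0,0,0,0,24]]]'
python3 -m crank '[[[-0.9,0.08,0,0,0,0,24],[-0.9,0.08,0,0,0,0,24],[-0.9,0.08,0,0,0,0,24],[-0.6,0.08,0,0,0,0,24],[-0.4,0.06,0,0,0,0,24],[-0.1,0.06,0,0,0,0,24],[0,0,0,0,0,0,24],[0,0,0,0,0,0,24]]]'
python3 - <<'E'
from h import *
s,im=snap("wrist","w4.png"); print(s["eef_pos"],s["grip_width"]*85.4,s["grip_force"])
b=capture("side"); cv2.imwrite('pics/b4.png',b)
a=capture("scene"); cv2.imwrite('pics/a4.png',a)
d=cv2.resize(b[170:320,270:420],None,fx=2.6,fy=2.6,interpolation=cv2.INTER_CUBIC)
c=cv2.resize(im[120:430,170:470],None,fx=1.3,fy=1.3,interpolation=cv2.INTER_CUBIC)
o=np.zeros((410,800,3),'uint8');o[:c.shape[0],:c.shape[1]]=c;o[:390,400:790]=d
cv2.imwrite('pics/c4.png',np.clip(o*1.6,0,255).astype('uint8'))
E
```

```text
time_s: 7.5
eef_pos: [485.7, 220.0, 257.6]
ee_rot: [0.001, 0.639, 0.77, 0.002]
force: [0.7, 0.0, -0.1]
grip_width: 0.302
grip_force: 44.3
time_s: 8.3
eef_pos: [523.3, 116.9, 254.8]
ee_rot: [-0.0, 0.607, 0.795, -0.0]
force: [1.3, 0.8, -1.6]
grip_width: 0.305
grip_force: 44.3
time_s: 9.1
eef_pos: [558.5, 30.7, 255.1]
ee_rot: [-0.0, 0.606, 0.795, 0.0]
force: [-0.1, -0.0, -0.4]
grip_width: 0.304
grip_force: 44.3
[558.52401365  30.72354503 255.06496707] 25.965596077511123 44.31844353675842
```

View pics/c4.png

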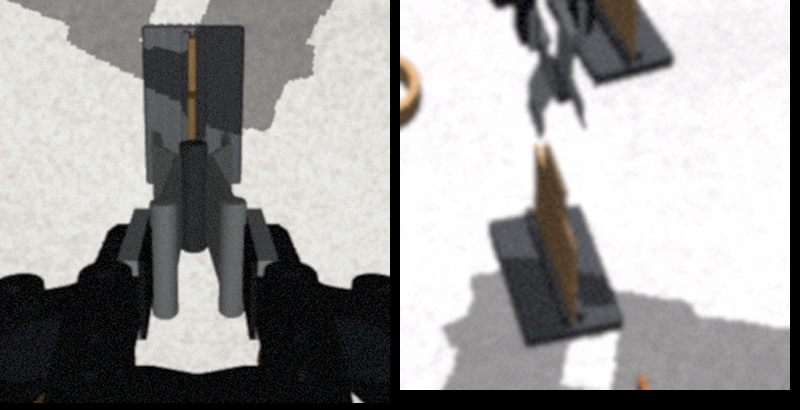

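The card's top lies nearly under the pivot and parallel to it, at crop column 191.5 against 193.5 for the pivot. In the side view the lips are at (540,135) and (583,127), still above the tab. I'll check the offsets and heights.

Run:
```python
from h import *
from fit import proj
s=sense()
for n,u,v,z in(("tab end",192,95,130),("card",192,40,100),("tab near",191.5,130,130),("pivotfar",193.5,142,220),("pivotnear",193.5,245,220),("barL",164,205,271),("barR",233,205,271),("barLn",164,315,271),("barRn",232,315,271)): print(n,*wpix(s,170+u/1.3,120+v/1.3,z))
q=s["ee_rot"];Rw=R.from_quat(np.r_[q[1:],q[0]]).as_matrix()
for zt in(30,34,38): print("pivot",zt,np.round((proj("side",s["eef_pos"]+Rw@np.array([18,0,zt]))-[270,170])*2.6+[400,0]))
for zt in(70,75,80): print("lips",zt,[np.round((proj("side",s["eef_pos"]+Rw@np.array([18,y,zt]))-[270,170])*2.6+[400,0]) for y in(-15,15)])
```

```text
tab end [ 25.3  -3.  125.1] [548.9  54.2 130. ]
card [ 53.8  -3.2 155.1] [541.1  81.7 100. ]
tab near [  5.4  -3.3 125.1] [553.9  35.  130. ]
pivotfar [21.2 -1.5 35.1] [551.5  50.7 220. ]
pivotnear [-21.4  -1.5  35.1] [562.7   9.6 220. ]
barL [ 16.   -9.3 -15.9] [545.3  43.6 271. ]
barR [ 16.   10.  -15.9] [563.9  48.7 271. ]
barLn [-19.1  -9.9 -15.9] [554.    9.6 271. ]
barRn [-19.1  10.3 -15.9] [573.6  15.  271. ]
pivot 30 [560.  89.]
pivot 34 [560.  93.]
pivot 38 [560.  97.]
lips 70 [array([579., 127.]), array([539., 134.])]
lips 75 [array([579., 132.]), array([539., 139.])]
lips 80 [array([579., 137.]), array([539., 144.])]
```

Run:
```python
import cv2,numpy as np
b=cv2.imread('pics/b4.png');a=cv2.imread('pics/a4.png')
d=cv2.resize(b[165:255,290:360],None,fx=5.5,fy=5.5,interpolation=cv2.INTER_CUBIC)
c=cv2.resize(a[150:270,285:365],None,fx=4.5,fy=4.5,interpolation=cv2.INTER_CUBIC)
o=np.zeros((550,790,3),'uint8');o[:c.shape[0],:c.shape[1]]=c;o[:d.shape[0],400:400+d.shape[1]]=d
cv2.imwrite('pics/d4.png',np.clip(o*1.6,0,255).astype('uint8'))
```

```text
(no output)
```

View pics/d4.png

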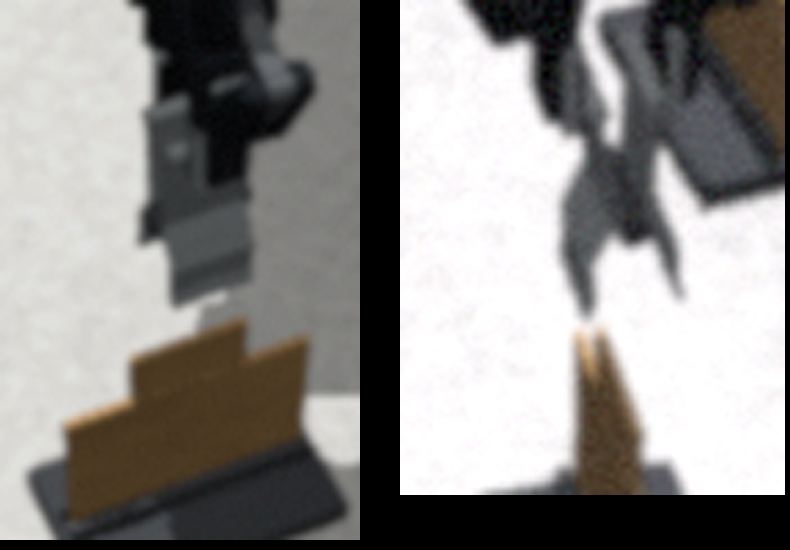

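Lips straddle the tab's line within about 1 mm, with the lip bottoms about 72 mm below the TCP. I'll descend 73 mm so they end about 20 mm down the faces.

```bash
python3 -m crank '[[[-0.04,-0.02,0.2,0,0,0,24],[0,0,0.5,0,0,0,24],[0,0,0.6,0,0,0,24],[0,0,0.6,0,0,0,24],[0,0,0.5,0,0,0,24],[0,0,0.35,0,0,0,24],[0,0,0.17,0,0,0,24],[0,0,0,0,0,0,24]]]'
python3 - <<'E'
from h import *
s,im=snap("wrist","w5.png"); print(s["eef_pos"],s["grip_width"]*85.4,s["grip_force"],s["force"])
b=capture("side");a=capture("scene"); cv2.imwrite('pics/b5.png',b)
d=cv2.resize(b[165:265,290:360],None,fx=5.5,fy=5.5,interpolation=cv2.INTER_CUBIC)
c=cv2.resize(im[150:400,220:420],None,fx=2,fy=2,interpolation=cv2.INTER_CUBIC)
o=np.zeros((550,790,3),'uint8');o[:c.shape[0],:c.shape[1]]=c;o[:d.shape[0],405:405+d.shape[1]]=d
cv2.imwrite('pics/c5.png',np.clip(o*1.8,0,255).astype('uint8'))
cv2.imwrite('pics/a5.png',a)
E
```

```text
time_s: 10.05
eef_pos: [558.4, 29.0, 181.7]
ee_rot: [-0.0, 0.606, 0.795, -0.0]
force: [-0.1, 0.0, -0.2]
grip_width: 0.305
grip_force: 44.3
[558.37908379  28.99407967 181.66211759] 26.04478814838947 44.31885480880737 [-0.14693851  0.0453841  -0.2416273 ]
```

View pics/c5.png

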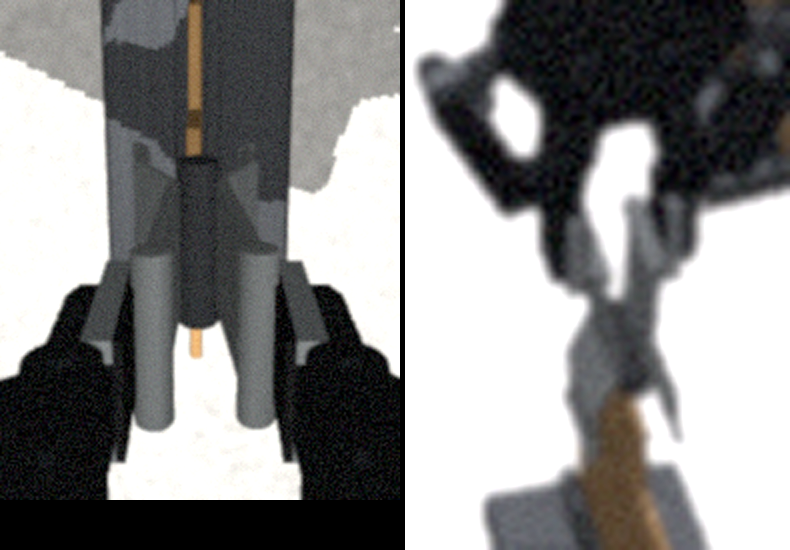

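The tab sits centred between the jaws in the wrist crop, with the card at column 195 and the jaws at 135–150 and 240–258. The side view shows the lips well down both faces, and there is no contact force. I'll hand it in.

```bash
python3 -c "
from rig import *
print(finish_job())"
```

```text
the job is handed in; nothing more can be done
None
```

I handed the job in at about 10 s with the clip still squeezed to its stop around the middle of the tab. By my estimate the lip ends are about 20 mm down each face, the wrist force readings showed no sign of the clip touching the card, and no verdict came back.

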